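# Lock a shape-sorter board in its one-hand holder

## Task

Get the shape sorter ready for someone who has the use of one hand only: slide the sorter board along the channel of its holder until it is firmly but gently pressed home against the rubber buffer. Then push the red-knobbed lever over in one go, without letting it spring back, so that the clamp snaps down and holds the board against the buffer. Keep the blue disc on its peg, do not force anything, and leave the other things on the table alone.

Things in the scene. Friction and masses are not known exactly. Their poses are not given: they have to be found in the camera images.
- holder: Fixed plywood holder, lengths in mm. Origin: at table level under the middle of its channel; x: along the channel, the way the board is pushed (away from the robot); z up. Base plate 8 thick, x -170 to 170, y -70 to 120. Two wooden guide rails, 94 apart and 14 high over the plate, from x = -80 to 120, guide the board with 2 of play each side.
- stop: Wooden block (25 x 70 x 35 mm) fixed across the holder's far end; origin: middle of the lower edge of its face, at holder x 128, z 8. Its black rubber buffer faces the board, on a screw set differently every time and not measured: it sticks out 14 to 42 mm, so the board meets it with its middle 14 mm before to 14 mm past the holder's origin. Find it by feel.
- board: Loose sorter board, 200 x 90 x 18 mm, 0.45 kg, on the plate between the rails, 35 to 55 mm short of the holder's origin. Origin under its middle, x to the buffer. Home: pressed on the buffer (springy, 5 N per mm, 9 mm travel) with over 4 N for 0.2 s; 14 N spoils it. Go by the rise: sliding friction adds 2 to 8 N, more if the finger also bears down. Never push it with over 28 N.
- board_end (a point): Centre of the board's near end face, the one to push: 17 mm above the table (the face spans 8 to 26 mm), the middle of the board is 100 mm ahead. A square stack of coloured pieces fixed on the board (50 mm square, top 60 mm above the table) begins 7 mm ahead of this face. Let go, the board may creep back a little but its friction keeps it touching the buffer.
- board_peg (a point): Point on the far peg of the board (10 mm thick), 160 mm ahead of board_end: the centre of the blue disc when it sits on its peg.
- disc_centre (a point): Centre of the loose blue disc (56 mm across, 12 thick, 15 mm hole, 30 g) on the far peg, on top of a red and a green disc. It must stay there.
- clamp (a joint): Toggle clamp: lever turning about a hinge parallel to the holder's x, at holder x -10, y 85, z 50 mm. 0: open, lever leaning 26 degrees to +y; grows as the lever is pushed towards -y, over the board. Over-centre spring: back to 0 below 0.45 rad, snapping on to locked above it (0.90 on the board, 0.82 to 0.97 is good; its rubber foot then stands on the bare middle of the board).
- clamp_knob (a point): Centre of the red ball knob (28 mm) on the clamp's lever, 80 mm from the hinge; rod 11 mm thick. Open: 35 mm to +y of the hinge, 122 mm above the table; midway 130 high; locked: 35 mm to -y, 122 high. It takes 4 N at first, up to 13 N if a level push rubs on the rising knob, less towards midway, then snaps over. Over 20 N on the clamp is too much; never let the lever fly back.
- mug: White mug (76 mm, 90 high), loose, a bystander; origin under its middle. Leave it alone.
- bottle: Green bottle (60 mm, 170 high), loose, a bystander; origin under its middle. Leave it alone.
- stack: Loose stack of yellow, blue and red discs glued together (60 mm, 42 high), loose, a bystander; origin under its middle. Leave it alone.
- dominoes: Dark wooden domino box (150 x 55 x 40 mm), loose, a bystander; origin under its middle. Leave it alone.
- bridge: Green bridge-shaped block (70 x 25 x 45 mm), loose, a bystander; origin under its middle. Leave it alone.
Mind the look-alikes: they are no part of the job. Leave any pink look-alike of the board alone.

How it is judged:
By the outcome, as a careful person would: the job done as asked, in the order asked, and still so for the second after the job is handed in, with the robot touching nothing.
It also fails if it takes over 72 s, if anything falls off the work surface, if the arm or the gripper's body presses on something with over 40 N, if the wrist force passes 120 N, or if a joint passes its speed limit or range.

## Robot

A 7-joint arm with a two-finger parallel gripper is mounted at the origin on the work surface. World frame = base frame: x ahead of the robot, y to its left, z up, the work surface at z = 0. Lengths are in m, angles in degrees, forces in N, time in s.
With the tool pointing down it reaches from about 0.425 to 0.975 m from the base axis. Payload 16.7 kg.
Tool frame: the origin (TCP) lies at the very end of the fingers, on their centre line; the grasp point (between the pads) lies 19 mm behind it; z points along the fingers, y is the line along which they close (so a half turn about z gives the same grasp; the last joint's range is limited). The gripper opens to 85 mm and grips with 20 to 120 N. Pads are 22 mm wide; open, the fingers measure 114 mm over their backs; the gripper's body (76 mm by 85 mm) begins 54 mm behind the grasp point. The pads swing forward as they close: fully open they stand 13 mm farther back than shut.
Start: joints at [64.486, 24.414, 4.234, 92.017, -1.954, 63.644, -3.845], TCP at [0.197, -0.646, 0.231] pointing down, gripper open.
Joint ranges: [-163.25, 163.25], [-28.42, 122.38], [-70.27, 78.77], [12.13, 141.07], [-58.53, 238.53], [9.26, 117.41], [-156.51, 156.51]. Speed limits (degrees/s): [108.29, 108.29, 136.94, 136.94, 172.46, 172.46, 172.46].

## Interface

Orientations are given as [roll, pitch, yaw] about the fixed x, y, z axes, in that order (R = Rz(yaw) Ry(pitch) Rx(roll)).
In Python, from bench import r gives the robot as it stands.
- The arm moves only by the shell command python3 -m crank 'ROWS'. ROWS is JSON, a list of rows, each an object with "dp": the shift along the world's x, y, z in m, a list of three; "yaw": the turn about the world's z in rad; "claw": the closure, from 0 (fully open) to 1 (shut). In form: [{"dp": [dx, dy, dz], "yaw": yaw, "claw": claw}, ...]. A call has 1 to 10 rows; each row is the pose to reach, as a shift and turn from the pose commanded when the call began; what a row does not reach only later rows make up. A row lasts 1/10 s, in which the tool goes at most 50 mm and 8.59 degrees, less where a joint would pass 70% of its speed; a pose out of reach is approached as far as the arm can. A call with a gripper value outside its range is refused whole. The fingers move at their own pace and stop on an object; the grip force is fixed at half the most. Time passes only in rows, so rows that repeat a pose let the fingers close. It gives the time, the measured TCP pose, the force, the opening and the grip force at its end, in the units of the state.
- r.state(): the state, without advancing time (a new reading comes with each control period).
- r.grab_frame(name): name is "scene" or "side" or "wrist"; returns a dict with "image" (480x640x3 uint8, red, green, blue), "fx", "fy", "cx", "cy" (pixels), "R" (3x3) and "t" (3): a world point X has camera coordinates R X + t. Camera axes: x right, y down, z forward; pixel columns grow to the right and rows downward; lengths in m; the calibration is good to about 2 mm. The wrist camera is an equidistant fisheye: a pixel r from the principal point sees the ray r / f radians off the axis. A picture is of the moment at which its call begins. There is no depth.
- r.sign_off(): hands the job in; it is judged then, once.
The state is a dict: "time_s": time; "qpos": joint angles; "joint_velocities": joint speeds; "tau": joint torques, N m; "eef_pos": TCP position; "tcp_rot": TCP orientation; "force": force on the tool from outside, world axes, zero at the start; "ft_torque": the same for the moment, N m; "gripper_width": finger opening in m; "finger_force": force on a finger pad.
Only numpy, scipy, OpenCV 4.12 (cv2) and the standard library are available. Lean on these libraries where they do the work, as an engineer would, in place of code of your own. Each camera call takes 0.05 s, during which the arm holds its last target. There are 200 camera calls.

## Working session

There is one attempt and no reset: what is moved stays moved. The work goes in short steps, Python scripts to look and compute and a shell command to move; the robot and the scene stay as the last step left them, time stands still between calls to the robot, and variables do not carry over. Pictures are saved under pics/ and viewed, at most 10 in all, crops included, and the job is handed in when it is done.

```bash
mkdir -p pics; ls; python3 - <<'E'
from bench import r
import cv2,pickle
F={}
for n in("scene","side"):
    f=r.grab_frame(n);F[n]=f;cv2.imwrite(f"pics/{n}0.png",f["image"][:,:,::-1])
    print(n,f["fx"],f["fy"],f["cx"],f["cy"],f["R"],f["t"])
pickle.dump(F,open("f0.pkl","wb"));s=r.state();print(s)
E
```

```text
pics
scene 467.7610340668298 467.7610340668298 315.6218866319514 241.63704926918405 [[-0.1899537   0.98178833 -0.00304548]
 [ 0.72631338  0.13843662 -0.67327867]
 [-0.66059554 -0.13010375 -0.73938255]] [ 0.08019374 -0.33777546  1.4869494 ]
side 607.737741950564 607.737741950564 312.0097265562005 231.19895520164715 [[-0.84259991 -0.53853799  0.0014936 ]
 [-0.39914244  0.62263406 -0.67306176]
 [ 0.36153936 -0.56771794 -0.73958477]] [0.46752413 0.28260773 1.20208092]
{'time_s': 0.1, 'qpos': array([64.48634736, 24.44445727,  4.23135354, 92.04769111, -1.95409614,
       63.64324365, -3.84429793]), 'joint_velocities': array([-0.0517183 , -0.08766715, -0.02692936,  0.00083043,  0.03203957,
        0.03499203,  0.14032534]), 'tau': array([ 6.85374907e-03, -9.51534534e+01,  3.76993641e+00, -4.64412439e+01,
        1.95365312e-02,  6.38335754e-03, -1.75951072e-05]), 'eef_pos': array([ 0.19663874, -0.64534905,  0.23070611]), 'tcp_rot': array([-1.79936872e+02,  3.96621918e-03,  1.69463500e+01]), 'force': array([ 0.55519915, -0.14206508,  0.07839225]), 'ft_torque': array([-0.01735311,  0.05038515, -0.01252552]), 'finger_force': 0.0, 'gripper_width': 0.08535430484024731}
```

View pics/scene0.png

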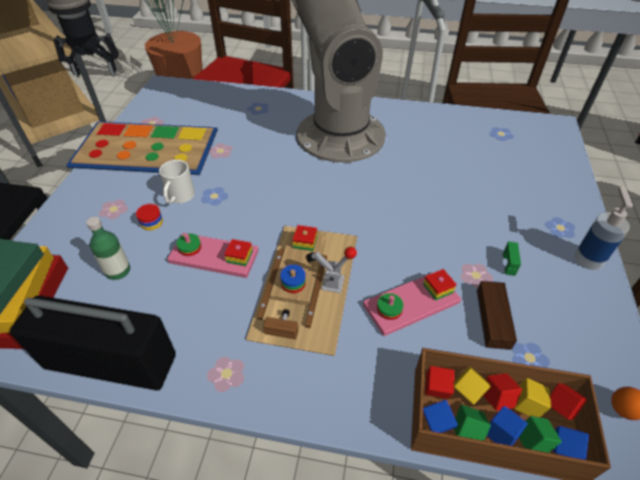

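View pics/side0.png

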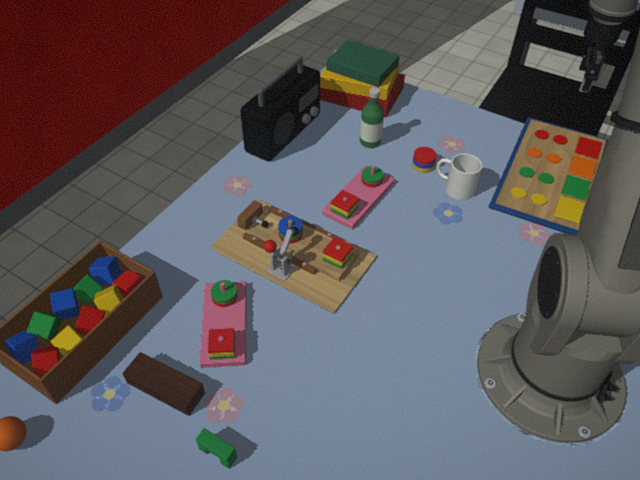

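The scene view shows the holder with the wooden board (stack at 305,237, blue disc at 292,277, red knob at 350,253, stop at 283,325). What could be taken for the board: the pink boards at (213,254) and (412,302), and the tray at (145,147). What could be taken for the knob: the red stack tops. I choose the plywood board in the holder. In the side view the knob is at (270,246), the disc at (291,228) and the stack at (338,247).

```bash
cat > h.py <<'E'
import numpy as np,cv2
def ray(f,u,v):
    d=f["R"].T@np.array([(u-f["cx"])/f["fx"],(v-f["cy"])/f["fy"],1]);return -f["R"].T@f["t"],d
def onz(f,u,v,z):
    c,d=ray(f,u,v);return c+d*(z-c[2])/d[2]
def tri(a,b):
    (c1,d1),(c2,d2)=a,b
    s=np.linalg.lstsq(np.c_[d1,-d2],c2-c1,rcond=None)[0]
    p,q=c1+d1*s[0],c2+d2*s[1];return (p+q)/2,np.linalg.norm(p-q)
def proj(f,X):
    c=f["R"]@np.array(X)+f["t"];return c[0]/c[2]*f["fx"]+f["cx"],c[1]/c[2]*f["fy"]+f["cy"]
def blob(f,lo,hi,box):
    h=cv2.cvtColor(f["image"],cv2.COLOR_RGB2HSV);h[...,0]=(h[...,0].astype(int)+60)%180
    m=cv2.inRange(h,lo,hi);k=np.zeros_like(m);x0,y0,x1,y1=box;k[y0:y1,x0:x1]=m[y0:y1,x0:x1]
    c=max(cv2.findContours(k,0,2)[0],key=cv2.contourArea);M=cv2.moments(c)
    return c,(M["m10"]/M["m00"]+0.0,M["m01"]/M["m00"])
E
python3 - <<'E'
from h import *;import pickle
F=pickle.load(open("f0.pkl","rb"));S,D=F["scene"],F["side"]
red=((50,150,70),(68,255,255));blue=((160,140,40),(179,255,255));wood=((66,60,60),(90,190,255))
B={"knob":(red,(340,243,362,264),(258,236,280,256)),"disc":(blue,(275,260,310,295),(275,212,306,245)),"stack":(red,(288,222,322,252),(320,232,358,265))}
for n,(c,a,b) in B.items():
    ca,pa=blob(S,*c,a);cb,pb=blob(D,*c,b);X,e=tri(ray(S,*pa),ray(D,*pb))
    print(n,np.round(pa),np.round(pb),cv2.contourArea(ca),cv2.contourArea(cb),X.round(4),e.round(4))
for n,f,b in(("S",S,(235,215,370,365)),("D",D,(200,190,390,320))):
    c,_=blob(f,*wood,b);hull=cv2.convexHull(c)[:,0]
    w=np.array([onz(f,*p,.008)[:2] for p in hull],np.float32)
    print(n,cv2.minAreaRect(w), cv2.approxPolyDP(cv2.convexHull(c),5,True)[:,0].tolist())
big=np.hstack([cv2.resize(S["image"][215:365,235:370],(400,444),interpolation=2),cv2.resize(D["image"][190:320,205:385],(400,444),interpolation=2)])
cv2.imwrite("pics/crop1.png",big[:,:,::-1])
E
```

```text
knob [350. 252.] [269. 246.] 91.5 108.0 [0.5919 0.1077 0.1247] 0.0009
disc [292. 275.] [289. 224.] 390.0 197.0 [ 0.6257 -0.013   0.0609] 0.0018
stack [304. 234.] [338. 249.] 300.0 404.5 [ 0.4958 -0.0133  0.0564] 0.0006
S ((0.6010234355926514, 0.012101002037525177), (0.18849334120750427, 0.34042999148368835), 89.8233642578125) [[285, 226], [356, 237], [333, 354], [246, 338]]
D ((0.6024161577224731, 0.013441026210784912), (0.191334068775177, 0.3444092869758606), 89.71991729736328) [[211, 246], [260, 200], [376, 256], [332, 312]]
```

View pics/crop1.png

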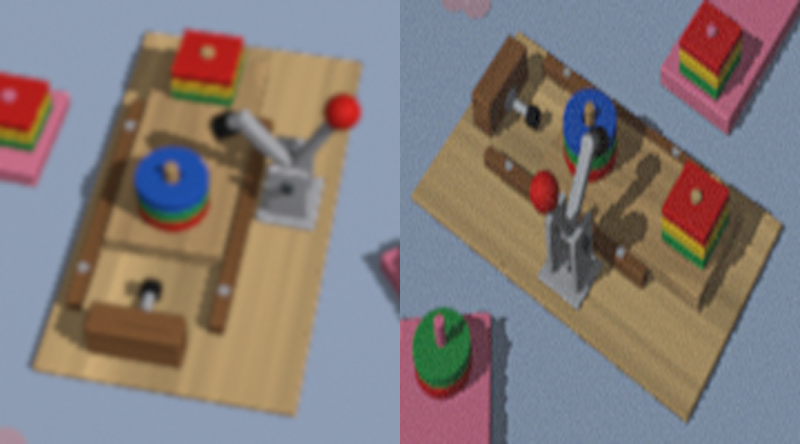

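The close crop confirms the choice: the plywood board with square stack, blue disc on its peg, dark stop with black buffer, and the open clamp with its red knob. The holder has yaw ≈ 0 and its origin is at about (0.602, -0.0125). Knob, disc and stack all agree with the given dimensions (knob expected at (0.592, 0.1075)). The board's near face is at x ≈ 0.464. I move to a point behind the board.

```bash
python3 -m crank '[{"dp":[0.02,0.03,0],"yaw":-0.03,"claw":1},{"dp":[0.05,0.07,0],"yaw":-0.07,"claw":1},{"dp":[0.08,0.105,0],"yaw":-0.11,"claw":1},{"dp":[0.11,0.14,0],"yaw":-0.15,"claw":1},{"dp":[0.14,0.18,0],"yaw":-0.19,"claw":1},{"dp":[0.17,0.22,0],"yaw":-0.23,"claw":1},{"dp":[0.20,0.26,0],"yaw":-0.26,"claw":1},{"dp":[0.225,0.295,0],"yaw":-0.28,"claw":1},{"dp":[0.24,0.325,0],"yaw":-0.296,"claw":1},{"dp":[0.25,0.345,0],"yaw":-0.296,"claw":1}]'
```

```text
time_s: 1.1
eef_pos: [0.4479, -0.2979, 0.2311]
tcp_rot: [-180.0, 0.0, 0.1]
force: [-0.8, -0.0, -0.3]
gripper_width: 0.0001
finger_force: 0.0
```

```bash
python3 -m crank '[{"dp":[0,0.03,0],"yaw":0,"claw":1},{"dp":[-0.002,0.07,0],"yaw":0,"claw":1},{"dp":[-0.004,0.11,0],"yaw":0,"claw":1},{"dp":[-0.006,0.15,0],"yaw":0,"claw":1},{"dp":[-0.008,0.19,-0.02],"yaw":0,"claw":1},{"dp":[-0.01,0.23,-0.05],"yaw":0,"claw":1},{"dp":[-0.01,0.26,-0.08],"yaw":0,"claw":1},{"dp":[-0.01,0.28,-0.11],"yaw":0,"claw":1},{"dp":[-0.01,0.287,-0.13],"yaw":0,"claw":1},{"dp":[-0.01,0.287,-0.13],"yaw":0,"claw":1}]'; python3 - <<'E'
from bench import r
import cv2
f=r.grab_frame("wrist");g=r.grab_frame("side");print(f["fx"],f["cx"],f["cy"],r.state()["eef_pos"],r.state()["tcp_rot"],r.state()["force"])
import numpy as np
c=cv2.resize(g["image"][120:320,260:460],(480,480),interpolation=2)
w=cv2.resize(f["image"],(320,240));w=np.vstack([w,np.zeros_like(w)])
cv2.imwrite("pics/a1.png",np.hstack([w,c])[:,:,::-1])
E
```

```text
time_s: 2.1
eef_pos: [0.435, -0.0126, 0.0992]
tcp_rot: [-180.0, 0.2, 0.1]
force: [-0.0, -0.8, 1.2]
gripper_width: 0.0002
finger_force: 0.0
371.64829954431775 311.6524329057017 239.8245121385341 [ 0.43669809 -0.01393232  0.10158792] [-1.79997960e+02  4.22399424e-02 -1.17861417e-02] [-0.916476    0.14323684  0.30397419]
```

View pics/a1.png

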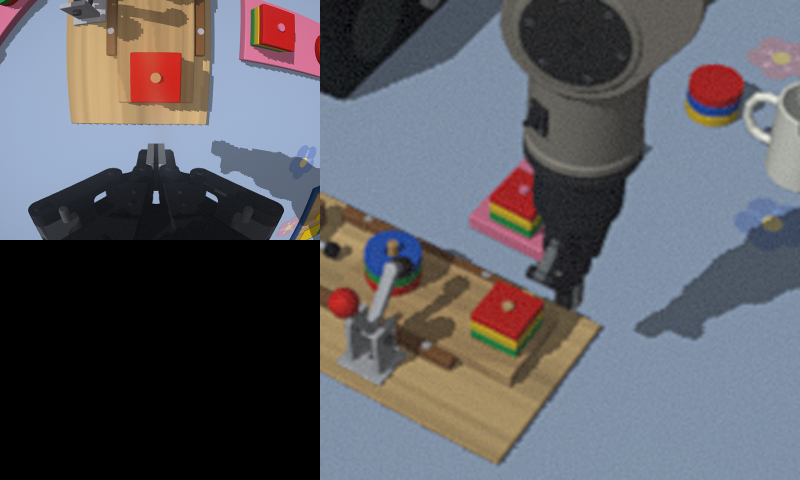

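The fingers are shut and lined up with the stack (both at column 156 in the wrist view), clear behind the board. I descend beside the near end face.

```bash
python3 -m crank '[{"dp":[0,0,-0.02],"yaw":0,"claw":1},{"dp":[0,0,-0.04],"yaw":0,"claw":1},{"dp":[0,0,-0.06],"yaw":0,"claw":1},{"dp":[0,0,-0.07],"yaw":0,"claw":1},{"dp":[0,0,-0.08],"yaw":0,"claw":1},{"dp":[0,0,-0.084],"yaw":0,"claw":1},{"dp":[0,0,-0.084],"yaw":0,"claw":1},{"dp":[0,0,-0.084],"yaw":0,"claw":1}]';python3 -m crank '[{"dp":[0.003,0,0],"yaw":0,"claw":1},{"dp":[0.006,0,0],"yaw":0,"claw":1},{"dp":[0.009,0,0],"yaw":0,"claw":1},{"dp":[0.012,0,0],"yaw":0,"claw":1},{"dp":[0.012,0,0],"yaw":0,"claw":1}]'
```

```text
time_s: 3.0
eef_pos: [0.4371, -0.0137, 0.0178]
tcp_rot: [-180.0, -0.0, -0.0]
force: [-0.1, 0.4, -0.6]
gripper_width: 0.0001
finger_force: 0.0
time_s: 3.5
eef_pos: [0.4493, -0.0136, 0.0174]
tcp_rot: [-180.0, -0.0, -0.0]
force: [0.1, -0.5, 0.4]
gripper_width: -0.0
finger_force: 0.0
```

```bash
python3 -m crank '[{"dp":[0.002,0,0],"yaw":0,"claw":1},{"dp":[0.004,0,0],"yaw":0,"claw":1},{"dp":[0.006,0,0],"yaw":0,"claw":1},{"dp":[0.008,0,0],"yaw":0,"claw":1},{"dp":[0.01,0,0],"yaw":0,"claw":1}]';python3 -m crank '[{"dp":[0.002,0,0],"yaw":0,"claw":1},{"dp":[0.004,0,0],"yaw":0,"claw":1},{"dp":[0.006,0,0],"yaw":0,"claw":1},{"dp":[0.008,0,0],"yaw":0,"claw":1},{"dp":[0.01,0,0],"yaw":0,"claw":1}]'
```

```text
time_s: 4.0
eef_pos: [0.4572, -0.0139, 0.017]
tcp_rot: [180.0, 0.2, -0.0]
force: [-7.7, -0.3, 7.4]
gripper_width: 0.0002
finger_force: 4.3
time_s: 4.5
eef_pos: [0.4672, -0.0139, 0.017]
tcp_rot: [180.0, 0.2, -0.0]
force: [-8.0, -1.2, 7.5]
gripper_width: 0.0004
finger_force: 4.3
```

```bash
python3 -m crank '[{"dp":[0.001,0,0.0005],"yaw":0,"claw":1},{"dp":[0.002,0,0.001],"yaw":0,"claw":1},{"dp":[0.003,0,0.001],"yaw":0,"claw":1},{"dp":[0.004,0,0.001],"yaw":0,"claw":1}]';python3 -m crank '[{"dp":[0.001,0,0],"yaw":0,"claw":1},{"dp":[0.002,0,0],"yaw":0,"claw":1}]'
```

```text
time_s: 4.9
eef_pos: [0.4727, -0.0137, 0.0182]
tcp_rot: [-180.0, 0.0, -0.0]
force: [-2.5, 0.2, -2.1]
gripper_width: -0.0
finger_force: 1.2
time_s: 5.1
eef_pos: [0.4748, -0.0137, 0.0183]
tcp_rot: [-180.0, 0.0, -0.0]
force: [-2.3, 0.4, -2.2]
gripper_width: 0.0001
finger_force: 1.2
```

```bash
python3 -m crank '[{"dp":[0.001,0,0],"yaw":0,"claw":1},{"dp":[0.0012,0,0],"yaw":0,"claw":1}]';python3 -m crank '[{"dp":[0.001,0,0],"yaw":0,"claw":1}]'
```

```text
time_s: 5.3
eef_pos: [0.4761, -0.0137, 0.0183]
tcp_rot: [-180.0, -0.0, -0.0]
force: [-2.0, -0.5, -1.7]
gripper_width: -0.0
finger_force: 1.3
time_s: 5.4
eef_pos: [0.4768, -0.0137, 0.0183]
tcp_rot: [180.0, 0.0, -0.0]
force: [-3.5, 0.1, -0.4]
gripper_width: 0.0004
finger_force: 1.8
```

```bash
python3 -m crank '[{"dp":[0.001,0,0],"yaw":0,"claw":1}]';python3 -m crank '[{"dp":[0.001,0,0],"yaw":0,"claw":1}]'
```

```text
time_s: 5.5
eef_pos: [0.4779, -0.0137, 0.0183]
tcp_rot: [-180.0, 0.0, -0.0]
force: [-2.9, -0.3, -1.9]
gripper_width: -0.0
finger_force: 1.4
time_s: 5.6
eef_pos: [0.4791, -0.0137, 0.0183]
tcp_rot: [-180.0, -0.0, -0.0]
force: [-2.9, 0.5, -3.0]
gripper_width: 0.0
finger_force: 1.3
```

```bash
python3 -m crank '[{"dp":[0.001,0,0],"yaw":0,"claw":1}]';python3 -m crank '[{"dp":[0.001,0,0],"yaw":0,"claw":1}]'
```

```text
time_s: 5.7
eef_pos: [0.4801, -0.0137, 0.0183]
tcp_rot: [-180.0, -0.0, -0.0]
force: [-1.8, 0.2, -2.0]
gripper_width: -0.0001
finger_force: 1.4
time_s: 5.8
eef_pos: [0.481, -0.0137, 0.0183]
tcp_rot: [-180.0, -0.0, -0.0]
force: [-2.5, 0.4, -1.4]
gripper_width: 0.0001
finger_force: 1.6
```

```bash
python3 - <<'E'
# where would the buffer face be? triangulate black buffer tip in first images (coarse expectation only)
from h import *;import pickle
F=pickle.load(open("f0.pkl","rb"));S,D=F["scene"],F["side"]
for n,f,b in(("S",S,(278,303,296,320)),("D",D,(255,214,272,234))):
    c,p=blob(f,(0,0,0),(179,255,60),b);x=c[:,0].astype(float)
    w=np.array([onz(f,*q,.02) for q in x]);print(n,p,cv2.contourArea(c),w[:,:2].min(0),w[:,:2].max(0))
E
```

```text
S (285.375, 311.4583333333333) 12.0 [ 0.69051553 -0.02027969] [ 0.7025937  -0.00752326]
D (264.65248226950354, 223.9432624113475) 23.5 [ 0.68851311 -0.02142195] [ 0.70602214 -0.00552107]
```

```bash
python3 -m crank '[{"dp":[0.001,0,0],"yaw":0,"claw":1}]';python3 -m crank '[{"dp":[0.001,0,0],"yaw":0,"claw":1}]'
```

```text
time_s: 5.9
eef_pos: [0.482, -0.0137, 0.0183]
tcp_rot: [-180.0, 0.0, -0.0]
force: [-2.8, 0.6, -1.0]
gripper_width: -0.0003
finger_force: 1.6
time_s: 6.0
eef_pos: [0.4828, -0.0137, 0.0183]
tcp_rot: [180.0, 0.0, -0.0]
force: [-6.0, 0.0, -0.0]
gripper_width: -0.0002
finger_force: 3.2
```

```bash
python3 -m crank '[{"dp":[0.001,0,0],"yaw":0,"claw":1}]'
```

```text
time_s: 6.1
eef_pos: [0.483, -0.0137, 0.0182]
tcp_rot: [180.0, 0.1, -0.0]
force: [-11.7, -0.6, 7.6]
gripper_width: -0.0001
finger_force: 6.0
```

```bash
python3 -m crank '[{"dp":[0,0,0.0008],"yaw":0,"claw":1}]';python3 -m crank '[{"dp":[0.0003,0,0],"yaw":0,"claw":1}]'
```

```text
time_s: 6.2
eef_pos: [0.4831, -0.0137, 0.0188]
tcp_rot: [180.0, 0.1, -0.0]
force: [-4.9, -0.2, -3.1]
gripper_width: 0.0002
finger_force: 2.6
time_s: 6.3
eef_pos: [0.4834, -0.0137, 0.0189]
tcp_rot: [180.0, 0.1, -0.0]
force: [-7.0, 0.3, -3.0]
gripper_width: 0.0
finger_force: 3.3
```

```bash
python3 -m crank '[{"dp":[0.0004,0,0],"yaw":0,"claw":1}]';python3 -m crank '[{"dp":[0.0004,0,0.0002],"yaw":0,"claw":1}]'
```

```text
time_s: 6.4
eef_pos: [0.4836, -0.0138, 0.0188]
tcp_rot: [180.0, 0.1, -0.0]
force: [-7.5, -0.2, -2.2]
gripper_width: 0.0002
finger_force: 3.7
time_s: 6.5
eef_pos: [0.4838, -0.0138, 0.0189]
tcp_rot: [180.0, 0.1, -0.0]
force: [-8.2, -0.2, -3.5]
gripper_width: -0.0001
finger_force: 4.1
```

```bash
python3 -m crank '[{"dp":[0.0006,0,0.0002],"yaw":0,"claw":1},{"dp":[0.0006,0,0.0002],"yaw":0,"claw":1}]';python3 -m crank '[{"dp":[0,0,0],"yaw":0,"claw":1},{"dp":[0,0,0],"yaw":0,"claw":1},{"dp":[0,0,0],"yaw":0,"claw":1}]'
```

```text
time_s: 6.7
eef_pos: [0.4841, -0.0138, 0.019]
tcp_rot: [180.0, 0.2, -0.0]
force: [-8.8, -0.5, -2.1]
gripper_width: 0.0003
finger_force: 4.3
time_s: 7.0
eef_pos: [0.4841, -0.0138, 0.019]
tcp_rot: [180.0, 0.2, -0.0]
force: [-8.6, -1.0, -2.4]
gripper_width: 0.0004
finger_force: 4.2
```

```bash
python3 -m crank '[{"dp":[0.0005,0,0],"yaw":0,"claw":1},{"dp":[0.001,0,0.0001],"yaw":0,"claw":1}]';python3 -m crank '[{"dp":[0,0,0],"yaw":0,"claw":1},{"dp":[0,0,0],"yaw":0,"claw":1},{"dp":[0,0,0],"yaw":0,"claw":1}]'
```

```text
time_s: 7.2
eef_pos: [0.4845, -0.0139, 0.0189]
tcp_rot: [180.0, 0.2, -0.0]
force: [-10.8, 0.2, -2.2]
gripper_width: 0.0
finger_force: 5.8
time_s: 7.5
eef_pos: [0.4845, -0.0139, 0.0189]
tcp_rot: [180.0, 0.2, -0.0]
force: [-11.0, 0.6, -3.2]
gripper_width: -0.0005
finger_force: 5.3
```

The board is pressed home: force rose about 8 N over sliding friction and was held for over 0.3 s. I now back off and go up.

```bash
python3 -m crank '[{"dp":[-0.002,0,0],"yaw":0,"claw":1},{"dp":[-0.006,0,0],"yaw":0,"claw":1},{"dp":[-0.014,0,0],"yaw":0,"claw":1},{"dp":[-0.024,0,0],"yaw":0,"claw":1},{"dp":[-0.03,0,0.01],"yaw":0,"claw":1},{"dp":[-0.03,0,0.045],"yaw":0,"claw":1},{"dp":[-0.03,0,0.09],"yaw":0,"claw":1},{"dp":[-0.03,0,0.13],"yaw":0,"claw":1},{"dp":[-0.03,0,0.17],"yaw":0,"claw":1},{"dp":[-0.03,0,0.19],"yaw":0,"claw":1}]';python3 -m crank '[{"dp":[0.01,0.01,0],"yaw":0.12,"claw":1},{"dp":[0.025,0.03,0],"yaw":0.25,"claw":1},{"dp":[0.04,0.055,0],"yaw":0.38,"claw":1},{"dp":[0.055,0.08,0],"yaw":0.51,"claw":1},{"dp":[0.07,0.105,0],"yaw":0.64,"claw":1},{"dp":[0.085,0.13,0],"yaw":0.77,"claw":1},{"dp":[0.1,0.15,0],"yaw":0.9,"claw":1},{"dp":[0.115,0.165,0],"yaw":1.03,"claw":1},{"dp":[0.125,0.18,0],"yaw":1.16,"claw":1},{"dp":[0.134,0.19,0],"yaw":1.29,"claw":1}]';python3 -m crank '[{"dp":[0,0,0],"yaw":0.12,"claw":1},{"dp":[0,0,0],"yaw":0.22,"claw":1},{"dp":[0,0,0],"yaw":0.281,"claw":1},{"dp":[0,0,0],"yaw":0.281,"claw":1}]';python3 - <<'E'
from bench import r
from h import *
F={n:r.grab_frame(n) for n in("scene","side")};S,D=F["scene"],F["side"]
s=r.state();print(s["eef_pos"],s["tcp_rot"],s["force"])
red=((50,150,70),(68,255,255));blue=((160,140,40),(179,255,255))
for n,c,a,b in(("knob",red,(340,243,362,264),(258,236,280,256)),("disc",blue,(275,260,310,310),(265,205,306,245)),("stack",red,(288,222,322,262),(310,222,358,265))):
  try:
    ca,pa=blob(S,*c,a);cb,pb=blob(D,*c,b);X,e=tri(ray(S,*pa),ray(D,*pb));print(n,X.round(4),e.round(4),cv2.contourArea(ca),cv2.contourArea(cb))
  except Exception as x: print(n,x)
v=[cv2.resize(S["image"][165:365,220:420],(400,400),interpolation=2),cv2.resize(D["image"][130:330,200:400],(400,400),interpolation=2)]
cv2.imwrite("pics/a2.png",np.hstack(v)[:,:,::-1])
E
```

```text
time_s: 8.5
eef_pos: [0.4572, -0.0135, 0.2138]
tcp_rot: [180.0, -0.3, -0.0]
force: [0.1, -0.0, -0.4]
gripper_width: 0.0
finger_force: 0.0
time_s: 9.5
eef_pos: [0.5906, 0.1775, 0.2105]
tcp_rot: [180.0, -0.0, 74.3]
force: [0.0, -0.8, 0.4]
gripper_width: -0.0002
finger_force: 0.0
time_s: 9.9
eef_pos: [0.5902, 0.1762, 0.2103]
tcp_rot: [180.0, 0.0, 90.1]
force: [0.5, -0.6, 0.3]
gripper_width: 0.0
finger_force: 0.0
[0.59042824 0.1761238  0.21017889] [1.79976329e+02 8.00596987e-03 8.98738099e+01] [ 0.13654297  0.64062688 -0.50481881]
knob [0.5918 0.1077 0.1245] 0.001 91.5 107.0
disc [ 0.6517 -0.0134  0.0544] 0.001 396.5 299.0
stack [ 0.5254 -0.0127  0.0562] 0.0011 320.0 400.0
```

View pics/a2.png

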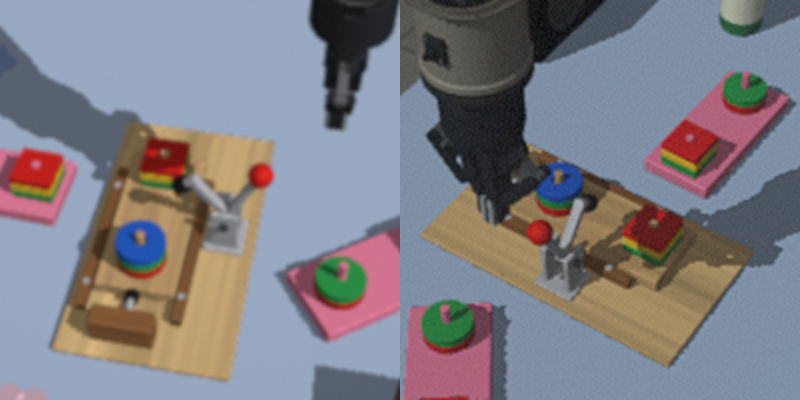

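The board has moved 30 mm and the disc is on its peg. The knob is still open at (0.592, 0.108), and the finger is clear on its +y side. I descend to knob height.

```bash
python3 -m crank '[{"dp":[0.001,0,-0.02],"yaw":0,"claw":1},{"dp":[0.0015,0,-0.05],"yaw":0,"claw":1},{"dp":[0.0015,0,-0.08],"yaw":0,"claw":1},{"dp":[0.0015,-0.01,-0.096],"yaw":0,"claw":1},{"dp":[0.0015,-0.02,-0.102],"yaw":0,"claw":1},{"dp":[0.0015,-0.028,-0.102],"yaw":0,"claw":1},{"dp":[0.0015,-0.032,-0.102],"yaw":0,"claw":1},{"dp":[0.0015,-0.032,-0.102],"yaw":0,"claw":1}]'
```

```text
time_s: 10.8
eef_pos: [0.5929, 0.1437, 0.1088]
tcp_rot: [179.9, -0.0, 89.9]
force: [1.1, -0.3, -0.9]
gripper_width: -0.0001
finger_force: 0.0
```

```bash
python3 -m crank '[{"dp":[0,-0.004,0],"yaw":0,"claw":1},{"dp":[0,-0.008,0],"yaw":0,"claw":1},{"dp":[0,-0.011,0],"yaw":0,"claw":1},{"dp":[0,-0.014,0.001],"yaw":0,"claw":1},{"dp":[0,-0.017,0.0025],"yaw":0,"claw":1},{"dp":[0,-0.02,0.0036],"yaw":0,"claw":1}]'
```

```text
time_s: 11.4
eef_pos: [0.5923, 0.1256, 0.1117]
tcp_rot: [180.0, -0.1, 90.1]
force: [-2.6, 8.1, 5.5]
gripper_width: 0.0001
finger_force: 3.9
```

```bash
python3 -m crank '[{"dp":[0,-0.004,0.0018],"yaw":0,"claw":1},{"dp":[0,-0.008,0.0032],"yaw":0,"claw":1},{"dp":[0,-0.012,0.0042],"yaw":0,"claw":1},{"dp":[0,-0.016,0.005],"yaw":0,"claw":1},{"dp":[0,-0.02,0.0056],"yaw":0,"claw":1},{"dp":[0,-0.024,0.006],"yaw":0,"claw":1},{"dp":[0,-0.028,0.006],"yaw":0,"claw":1},{"dp":[0,-0.031,0.006],"yaw":0,"claw":1},{"dp":[0,-0.034,0.006],"yaw":0,"claw":1}]'
```

```text
time_s: 12.3
eef_pos: [0.592, 0.0896, 0.1169]
tcp_rot: [-180.0, 0.0, 90.0]
force: [0.5, 0.3, -0.3]
gripper_width: -0.0002
finger_force: 0.0
```

```bash
python3 -m crank '[{"dp":[0,0.01,0],"yaw":0,"claw":1},{"dp":[0,0.03,0],"yaw":0,"claw":1},{"dp":[0,0.06,0.02],"yaw":0,"claw":1},{"dp":[0,0.08,0.05],"yaw":0,"claw":1},{"dp":[0,0.09,0.09],"yaw":0,"claw":1},{"dp":[0,0.1,0.12],"yaw":0,"claw":1},{"dp":[0,0.1,0.12],"yaw":0,"claw":1}]';python3 - <<'E'
from bench import r
from h import *
F={n:r.grab_frame(n) for n in("scene","side")};S,D=F["scene"],F["side"]
red=((50,150,70),(68,255,255));blue=((160,140,40),(179,255,255))
print([[round(q) for q in proj(f,(.592,.0375,.122))] for f in(S,D)])
for n,c,a,b in(("knob",red,(306,235,340,264),(285,200,312,240)),("disc",blue,(275,260,310,310),(265,205,306,245)),("stack",red,(288,222,322,262),(310,222,358,265))):
  try:
    ca,pa=blob(S,*c,a);cb,pb=blob(D,*c,b);X,e=tri(ray(S,*pa),ray(D,*pb));print(n,X.round(4),e.round(4),cv2.contourArea(ca),cv2.contourArea(cb))
  except Exception as x: print(n,x)
v=[cv2.resize(S["image"][165:365,220:420],(400,400),interpolation=2),cv2.resize(D["image"][130:330,200:400],(400,400),interpolation=2)]
cv2.imwrite("pics/a3.png",np.hstack(v)[:,:,::-1])
E
```

```text
time_s: 13.0
eef_pos: [0.5932, 0.194, 0.2416]
tcp_rot: [179.7, -0.2, 90.1]
force: [0.8, 0.6, -0.3]
gripper_width: 0.0003
finger_force: 0.0
[[318, 249], [288, 225]]
knob [0.589  0.0315 0.1236] 0.0092 202.0 86.0
disc [ 0.6566 -0.0108  0.0598] 0.0021 396.5 259.5
stack [ 0.5252 -0.0076  0.0578] 0.0063 413.0 398.5
```

View pics/a3.png

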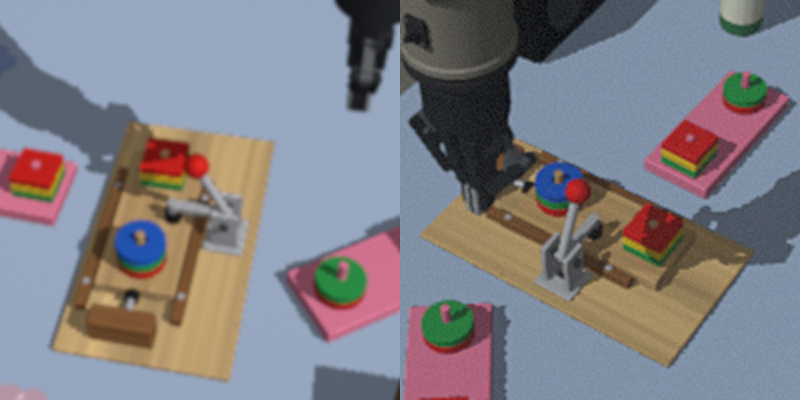

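The knob is at scene (319,248) and side (288,225), against (318,249) and (288,225) predicted for locked. The foot stands on the board, the disc is on its peg, the board has not moved, and the robot is clear.

```bash
python3 -c "
from bench import r
print(r.sign_off())"
```

```text
the job is handed in; nothing more can be done
None
```

The job is handed in: the board was pressed home on the buffer (about 8 N above sliding friction), and the clamp was pushed over in one go and looks locked on the board in both camera views, with the blue disc still on its peg.

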